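Turn round the row of inspected parts

ROBOT

A 6-joint arm with a two-finger parallel gripper is mounted at the origin on the work surface. World frame = base frame: x ahead of the robot, y to its left, z up, the work surface at z = 0. Lengths are in mm, angles in degrees, forces in N, time in s.
With the tool pointing down it reaches from about 350 to 850 mm from the base axis. Payload 8.1 kg.
Tool frame: the origin (TCP) lies midway between the tips of the shut fingers; the grasp point (between the pads) lies 19 mm behind it; z points along the fingers, y is the line along which they close (so a half turn about z gives the same grasp; the last joint's range is limited). The gripper opens to 85 mm and grips with 20 to 120 N. Pads are 22 mm wide; open, the fingers measure 114 mm over their backs; the gripper's body (76 mm by 85 mm) begins 54 mm behind the grasp point. The pads swing forward as they close: fully open they stand 13 mm farther back than shut.
Start: joints at [61.799, 7.471, 85.268, -0, 87.261, -4.893], TCP at [237.383, 551.049, 231.292] pointing down, gripper open.
Joint ranges: [-169.43, 169.43], [-51.17, 129.36], [1.28, 143.12], [-76.62, 256.62], [0, 156.53], [-152.29, 152.29]. Speed limits (degrees/s): [136.94, 136.94, 159.86, 180, 180, 180].

INTERFACE

Orientations are given as [roll, pitch, yaw] about the fixed x, y, z axes, in that order (R = Rz(yaw) Ry(pitch) Rx(roll)).
In Python, from bench import sense, snapshot, order, finder gives the robot as it stands.
- The arm moves only by the tool send_rows, never from a script. Its argument "steps" is a list of rows, each a list of 2 entries, a list of its own where there are three numbers: the shift along the world's x, y, z in units of 30 mm (1.0 is 30 mm), then the turn, a rotation vector about the world's x, y, z in rad. In form: [[[dx, dy, dz], [wx, wy, wz]], ...]. A call has 1 to 10 rows; each row is the pose to reach, as a shift and turn from the pose commanded when the call began; what a row does not reach only later rows make up. A row lasts 1/8 s, in which the tool goes at most 62.5 mm and 10.7 degrees, less where a joint would pass 70% of its speed; a pose out of reach is approached as far as the arm can. A call with a gripper value outside its range is refused whole. "fingers" is the closure, from 0 (fully open) to 1 (shut), set as the call begins (left out, the last holds). The fingers move at their own pace and stop on an object; "squeeze" is the grip in N (left out, the last holds). Time passes only in rows, so rows that repeat a pose let the fingers close. It gives the time, the measured TCP pose, the force, the opening and the grip force at its end, in the units of the state.
- sense(): the state, without advancing time (a new reading comes with each control period).
- snapshot(name): name is "scene" or "top" or "wrist"; returns a dict with "img" (400x640x3 uint8, red, green, blue), "K" (3x3 intrinsics, pixels), "pose" (4x4, takes a point from camera to world coordinates). Camera axes: x right, y up, looking along -z (the intrinsics and any distortion apply to the point x, -y, -z); pixel columns grow to the right and rows downward; lengths in mm; the calibration is good to about 2 mm. A picture is of the moment at which its call begins. There is no depth.
- order.hand_in(): hands the job in; it is judged then, once.
Trained networks look in the newest picture that a camera, given by its name, has taken for a name from the list of things; names that differ only in an ending like _2 or _b are one class to them, and where a whole thing is asked for, a point or a joint stands for the part that bears it (a point fixed in the world has none). Each returns a list of dicts, best first, with "confidence" (0 to 1); they miss things now and then, are a little off and sometimes report something else, mostly with a low value. They report only what shows in the picture. A call takes as long as a camera call. They do not tell look-alikes from the thing itself.
- finder.find_in(label, camera): "box" ([left, top, width, height] as shares, 0 to 1, of the picture: columns of its width, rows of its height, round what is visible of it).
- finder.trace(label, camera): "mask" (400x640 bool, what is visible of it) and "box" ([left, top, width, height] as shares, 0 to 1, of the picture: columns of its width, rows of its height, round what is visible of it).
- finder.pinpoint(label, camera): "at" ([column, row] as shares, 0 to 1, of the picture: columns of its width, rows of its height: a listed point, or the origin of a listed thing).
The state is a dict: "time": time; "joint_pos": joint angles; "qd": joint speeds; "joint_efforts": joint torques, N m; "tool_pos": TCP position; "tcp_rot": TCP orientation; "ft_force": force on the tool from outside, world axes, zero at the start; "wrist_torque": the same for the moment, N m; "finger_gap": finger opening in mm; "grip_force": force on a finger pad.
Only numpy, scipy, OpenCV 4.12 (cv2) and the standard library are available. Lean on these libraries where they do the work, as an engineer would, in place of code of your own. Each camera call takes 0.05 s, during which the arm holds its last target. There are 200 camera calls.

TASK

Four inspected parts stand in a row in the incoming rack, the one with black pockets. Move them one by one into the empty white-pocketed outgoing rack in reverse order: the part from the left end of the row goes to the right end, the next one beside it, and so on, each standing upright inside its own pocket. Set each part down gently rather than dropping it, and do not disturb the bottle and the mug on the left or the caliper on the right.

Things in the scene. Friction and masses are not known exactly. Their poses are not given: they have to be found in the camera images.
- hex_mid (a point): Brass hexagonal fitting, 70 mm tall, 250 g or so: hexagon 28 mm across flats up to 52 mm, then a thin threaded stub 18 mm across. Two flats face its own +x and -x. Origin at its centre, half-way up, z up along it. It stands upright; when seated in either rack its foot is 18 mm above the bench.
- sensor_mid (a point): Stainless round sensor, 78 mm tall: cylinder 28 mm across up to 64 mm, then a black plug 22 mm across with four pins. Origin at its centre, half-way up, z up along it. It stands upright; when seated in either rack its foot is 18 mm above the bench.
- block_mid (a point): Plain aluminium square block, 30 x 30 x 64 mm tall, with a dark bore in its top; its faces are square to its own x and y. Origin at its centre, half-way up, z up along it. It stands upright; when seated in either rack its foot is 18 mm above the bench.
- flange_mid (a point): Brass round fitting with a foot flange, 72 mm tall: flange 34 mm across and 8 mm high, body 24 mm across from 8 to 60 mm, then a stub 12 mm across. Origin at its centre, half-way up, z up along it. It stands upright; when seated in either rack its foot is 18 mm above the bench.
- nest_hex: Fixed black square pocket block of the incoming rack in which the hexagonal fitting stands at the start (it stays there and so marks that part's first place). 54 mm square outside, pocket 46 mm square with 4 mm walls, rim 14 mm above this origin, pocket floor 5 mm above it. Origin: centre of the block's underside. Same axes as the rack.
- nest_sensor: Fixed black square pocket block of the incoming rack in which the round sensor stands at the start (it stays there and so marks that part's first place). 54 mm square outside, pocket 46 mm square with 4 mm walls, rim 14 mm above this origin, pocket floor 5 mm above it. Origin: centre of the block's underside. Same axes as the rack.
- nest_block: Fixed black square pocket block of the incoming rack in which the square block stands at the start (it stays there and so marks that part's first place). 54 mm square outside, pocket 46 mm square with 4 mm walls, rim 14 mm above this origin, pocket floor 5 mm above it. Origin: centre of the block's underside. Same axes as the rack.
- nest_flange: Fixed black square pocket block of the incoming rack in which the flanged fitting stands at the start (it stays there and so marks that part's first place). 54 mm square outside, pocket 46 mm square with 4 mm walls, rim 14 mm above this origin, pocket floor 5 mm above it. Origin: centre of the block's underside. Same axes as the rack.
- in_rack: Incoming rack, fixed: dark steel base 64 x 284 mm, 13 mm thick, carrying the four black pocket blocks in a row, centred at 99, 33, -33 and -99 mm along its y axis. Origin: centre of its underside, on the bench. x points roughly away from the robot; the +y end is the left end seen from the robot. Either rack may be the nearer. Bottle, mug and caliper keep 60 mm or more from both racks.
- out_rack: Outgoing rack, fixed, empty at the start: aluminium base of the same size with four white pockets built on, pocket centres at x = 0 and y = 99, 33, -33 and -99 mm from its origin. Each pocket is 46 mm square, its floor 18 mm and its rim 27 mm above the bench. Origin: centre of its underside; axes as for the incoming rack (+y end is the left end seen from the robot). Neighbours stand 66 mm apart along y, so the fingers fit on the x sides of a part.
There are look-alikes about, which are no part of the job. Leave any blue, pink or purple look-alike of the part that bears sensor_mid alone.

How it is judged (in metres and radians):
At the end, for the whole second after the job is handed in: All four parts stand in the outgoing rack in the reverse of their order in the incoming rack, each centre within 12 mm of its pocket's centre along the rack's x and y, seated on the pocket floor (height within 4 mm), tilted less than 0.1 rad, released and at rest (x of hex_mid in the frame of out_rack between -0.012 and 0.012 m and z of hex_mid in the frame of out_rack between 0.049 and 0.057 m and angle between each of hex_mid, sensor_mid, block_mid, flange_mid's own z axis and vertical below 0.1 rad and linear speed of each of hex, sensor, block, flange below 0.02 m/s and ((y of nest_hex in the frame of in_rack between 0.079 and 0.119 m and y of hex_mid in the frame of out_rack between -0.111 and -0.087 m) or (y of nest_hex in the frame of in_rack between 0.013 and 0.053 m and y of hex_mid in the frame of out_rack between -0.045 and -0.021 m) or (y of nest_hex in the frame of in_rack between -0.053 and -0.013 m and y of hex_mid in the frame of out_rack between 0.021 and 0.045 m) or (y of nest_hex in the frame of in_rack between -0.119 and -0.079 m and y of hex_mid in the frame of out_rack between 0.087 and 0.111 m)) and x of sensor_mid in the frame of out_rack between -0.012 and 0.012 m and z of sensor_mid in the frame of out_rack between 0.053 and 0.061 m and ((y of nest_sensor in the frame of in_rack between 0.079 and 0.119 m and y of sensor_mid in the frame of out_rack between -0.111 and -0.087 m) or (y of nest_sensor in the frame of in_rack between 0.013 and 0.053 m and y of sensor_mid in the frame of out_rack between -0.045 and -0.021 m) or (y of nest_sensor in the frame of in_rack between -0.053 and -0.013 m and y of sensor_mid in the frame of out_rack between 0.021 and 0.045 m) or (y of nest_sensor in the frame of in_rack between -0.119 and -0.079 m and y of sensor_mid in the frame of out_rack between 0.087 and 0.111 m)) and x of block_mid in the frame of out_rack between -0.012 and 0.012 m and z of block_mid in the frame of out_rack between 0.046 and 0.054 m and ((y of nest_block in the frame of in_rack between 0.079 and 0.119 m and y of block_mid in the frame of out_rack between -0.111 and -0.087 m) or (y of nest_block in the frame of in_rack between 0.013 and 0.053 m and y of block_mid in the frame of out_rack between -0.045 and -0.021 m) or (y of nest_block in the frame of in_rack between -0.053 and -0.013 m and y of block_mid in the frame of out_rack between 0.021 and 0.045 m) or (y of nest_block in the frame of in_rack between -0.119 and -0.079 m and y of block_mid in the frame of out_rack between 0.087 and 0.111 m)) and x of flange_mid in the frame of out_rack between -0.012 and 0.012 m and z of flange_mid in the frame of out_rack between 0.05 and 0.058 m and ((y of nest_flange in the frame of in_rack between 0.079 and 0.119 m and y of flange_mid in the frame of out_rack between -0.111 and -0.087 m) or (y of nest_flange in the frame of in_rack between 0.013 and 0.053 m and y of flange_mid in the frame of out_rack between -0.045 and -0.021 m) or (y of nest_flange in the frame of in_rack between -0.053 and -0.013 m and y of flange_mid in the frame of out_rack between 0.021 and 0.045 m) or (y of nest_flange in the frame of in_rack between -0.119 and -0.079 m and y of flange_mid in the frame of out_rack between 0.087 and 0.111 m))); the robot touches nothing.
It fails at once if a part is dropped (falls freely from more than about 30 mm above its seat) ((height (world z) of hex_mid above 0.078 m and contact force between hex and the fingers below 0.05 N and linear speed of hex above 0.4 m/s) or (height (world z) of sensor_mid above 0.082 m and contact force between sensor and the fingers below 0.05 N and linear speed of sensor above 0.4 m/s) or (height (world z) of block_mid above 0.075 m and contact force between block and the fingers below 0.05 N and linear speed of block above 0.4 m/s) or (height (world z) of flange_mid above 0.079 m and contact force between flange and the fingers below 0.05 N and linear speed of flange above 0.4 m/s)).
It fails at once if the bottle, the caliper or the mug is moved by more than 30 mm (distance of any of cleaner, caliper, cup from where it was at the start of the episode above 0.03 m).
It also fails if it takes over 106 s, if anything falls off the work surface, if the arm or the gripper's body presses on something with over 40 N, if the wrist force passes 120 N, or if a joint passes its speed limit or range.

## Working session

There is one attempt and no reset: what is moved stays moved. The work goes in short steps, Python scripts to look and compute and a tool call to move; the robot and the scene stay as the last step left them, time stands still between calls to the robot, and variables do not carry over. Pictures are saved under pics/ and viewed, at most 14 in all, crops included, and the job is handed in when it is done.

Besides the shell and the picture viewer there is one more tool, called after "Call:" by a JSON object that holds its "method" and its "body". send_rows: Moves the arm, as the interface text tells. Its arguments: {"type":"object","properties":{"steps":{"type":"array"},"fingers":{"type":"number"},"squeeze":{"type":"number"}},"required":["steps"]}

```bash
mkdir -p pics; cat > h.py <<'E'
import numpy as np, cv2
from bench import sense, snapshot, order, finder
def ray(s,px):
    K=np.array(s['K']);T=np.array(s['pose'])
    d=np.linalg.inv(K)@np.array([px[0],px[1],1.0]); d=np.array([d[0],-d[1],-d[2]])
    return T[:3,3],T[:3,:3]@d
def at_z(s,px,z):
    o,d=ray(s,px); return o+d*(z-o[2])/d[2]
def proj(s,p):
    K=np.array(s['K']);T=np.array(s['pose']); c=T[:3,:3].T@(np.array(p)-T[:3,3]); c=np.array([c[0],-c[1],-c[2]]); u=K@c; return u[:2]/u[2]
Z=dict(hex_mid=53,sensor_mid=57,block_mid=50,flange_mid=54,nest_hex=13,nest_sensor=13,nest_block=13,nest_flange=13,in_rack=0,out_rack=0)
def save(s,n): cv2.imwrite('pics/'+n,s['img'][:,:,::-1])
E
python3 - <<'E'
from h import *
st=sense(); print(st)
for c in ['top','scene']:
    s=snapshot(c); save(s,c+'1.png'); print(c,s['K'],s['pose'],[k for k in s])
    for k in Z:
        for r in finder.pinpoint(k,c)[:3]:
            px=(r['at'][0]*640,r['at'][1]*400); print(k,np.round(px,1),round(r['confidence'],2),np.round(at_z(s,px,Z[k]),1))
E
```

```text
{'time': 0.0, 'joint_pos': array([ 6.17985990e+01,  7.51433573e+00,  8.53306117e+01,  2.52000665e-03,
        8.72623447e+01, -4.89293223e+00]), 'qd': array([-0.06602868, -0.00068678,  0.06502952, -0.04821242,  0.06934068,
       -0.01191941]), 'joint_efforts': array([-4.07533971e-04, -5.69402683e+01, -5.00549769e+01, -2.08755609e-04,
        1.49708125e-02,  3.47471564e-05]), 'tool_pos': array([237.10574111, 550.55149566, 230.23972673]), 'tcp_rot': array([-1.79893314e+02, -1.16590956e-02,  1.56691398e+02]), 'ft_force': array([0.30267208, 0.19138273, 0.25143573]), 'wrist_torque': array([0.0153909 , 0.04077855, 0.00245267]), 'grip_force': 0.0, 'finger_gap': 85.63828194114008}
top [[376.83406407   0.         317.23174378]
 [  0.         376.83406407 204.30499695]
 [  0.           0.           1.        ]] [[-6.63970981e-03  9.97269023e-01 -7.35554833e-02  4.67786979e+02]
 [-9.99840573e-01 -7.84007666e-03 -1.60425068e-02 -2.86444116e+01]
 [-1.65753757e-02  7.34372390e-02  9.97162088e-01  6.99748697e+02]
 [ 0.00000000e+00  0.00000000e+00  0.00000000e+00  1.00000000e+00]] ['img', 'K', 'po
[... 1153 characters left out ...]
0e+00  0.00000000e+00  1.00000000e+00]] ['img', 'K', 'pose']
hex_mid [368.5 172.9] 0.77 [470.2 128.5  53. ]
sensor_mid [311.4 203.3] 0.84 [473.5  -9.1  57. ]
sensor_mid [284.6 172.9] 0.81 [378.4  -0.8  57. ]
sensor_mid [309.7 156. ] 0.65 [365.4  67.4  57. ]
block_mid [342.9 184.5] 0.9 [463.5  70.9  50. ]
flange_mid [281.7 217.6] 0.63 [468.3 -67.2  54. ]
flange_mid [313.2 219.3] 0.61 [503.3 -27.6  54. ]
nest_hex [369.1 187.1] 0.94 [470.3 135.3  13. ]
nest_sensor [311.1 219.1] 0.96 [470.1  -7.6  13. ]
nest_block [339.7 199.7] 0.73 [462.7  66.1  13. ]
nest_flange [279.8 234.2] 0.61 [465.8 -72.6  13. ]
in_rack [322.9 217.3] 0.63 [470.1  19.7   0. ]
out_rack [377.4 283. ] 0.97 [636.6   0.7   0. ]
```

View pics/top1.png

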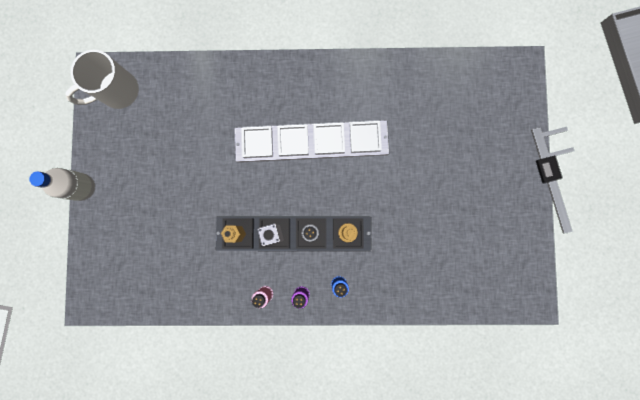

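View pics/scene1.png

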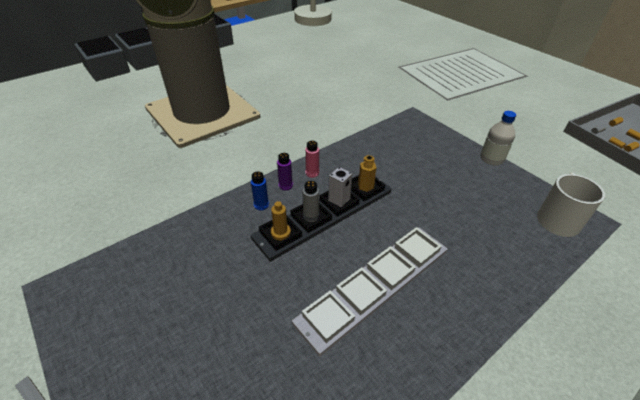

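The incoming rack is the nearer one. From left to right it holds the hex (230,234), block (269,235), grey sensor (311,232) and flange (348,233). Things that could be taken for the sensor are pink (262,298), purple (300,298) and blue (341,289); the grey one in the black pocket at (311,232) is the real part. The outgoing rack is centred near (313,141). I'll move above the incoming rack for a close look.

Call:
{"method": "send_rows", "body": {"steps": [[[7.8, -17.5, 3.5], [0, 0, -1.164]], [[7.8, -17.5, 3.5], [0, 0, -1.164]], [[7.8, -17.5, 3.5], [0, 0, -1.164]], [[7.8, -17.5, 3.5], [0, 0, -1.164]], [[7.8, -17.5, 3.5], [0, 0, -1.164]], [[7.8, -17.5, 3.5], [0, 0, -1.164]], [[7.8, -17.5, 3.5], [0, 0, -1.164]], [[7.8, -17.5, 3.5], [0, 0, -1.164]], [[7.8, -17.5, 3.5], [0, 0, -1.164]], [[7.8, -17.5, 3.5], [0, 0, -1.164]]], "fingers": 0, "squeeze": 50}}

```text
time: 2.35
tool_pos: [472.4, 22.9, 337.1]
tcp_rot: [179.9, 0.0, 89.8]
ft_force: [0.1, 0.1, 0.2]
finger_gap: 85.4
grip_force: 0.0
```

```bash
python3 - <<'E'
from h import *
print(sense()['tool_pos'],sense()['tcp_rot'],sense()['qd'])
s=snapshot('wrist'); save(s,'w1.png'); print(np.round(s['pose'],2).tolist(),s['K'][0])
for k in Z:
    for r in finder.pinpoint(k,'wrist')[:2]:
        px=(r['at'][0]*640,r['at'][1]*400); print(k,np.round(px,1),round(r['confidence'],2),np.round(at_z(s,px,Z[k]),1))
E
```

```text
[472.36707371  22.85725551 337.0677181 ] [1.79929315e+02 4.05372395e-02 8.97934741e+01] [-16.53481036   9.20354016 -10.020275     1.1077659    1.92150357
 -16.84325536]
[[1.0, 0.0, 0.0, 473.02], [-0.0, 0.95, 0.3, 99.91], [0.0, -0.3, 0.95, 480.8], [0.0, 0.0, 0.0, 1.0]] [318.61611486   0.         319.91797453]
hex_mid [314.7  77.5] 0.75 [466.7 129.5  53. ]
sensor_mid [234.3 117.2] 0.76 [363.   82.2  57. ]
sensor_mid [316.2 186. ] 0.71 [467.5  -9.5  57. ]
block_mid [312.2 128.8] 0.92 [462.7  66.6  50. ]
flange_mid [317.9 230. ] 0.64 [469.3 -75.7  54. ]
nest_hex [316.8  80.7] 0.88 [468.9 128.1  13. ]
nest_sensor [316.3 174.5] 0.94 [467.1  -3.1  13. ]
nest_block [318.  132.1] 0.78 [470.1  59.1  13. ]
nest_flange [320.2 217.6] 0.95 [472.6 -71.8  13. ]
in_rack [310.6 128.9] 0.72 [459.1  62.6   0. ]
in_rack [315.1 154.3] 0.56 [465.4  25.1   0. ]
out_rack [317.2 230.6] 0.59 [467.6 -99.    0. ]
```

View pics/w1.png

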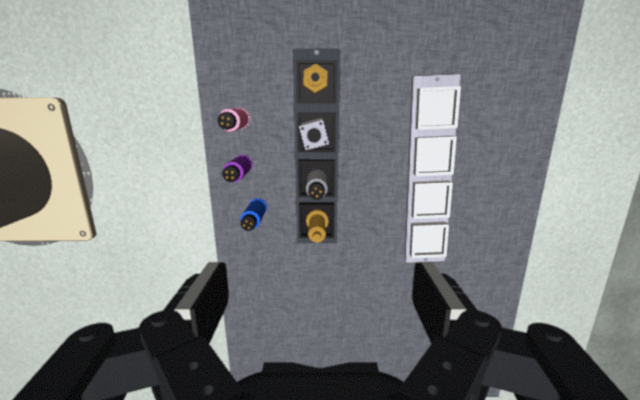

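The wrist view (image up is +y, right is +x) shows hex (315,77), block (313,134), grey sensor (317,185) and flange (317,226) in black pockets. The pink, purple and blue look-alikes sit outside at x≈235–250. I'll fit silhouette models to the part and out_rack masks for accurate poses.

```bash
cat >> h.py <<'E'
from scipy.optimize import minimize
def prism(n,r,z0,z1,a0=0):
    a=np.arange(n)*2*np.pi/n+a0
    return np.array([[r*np.cos(t),r*np.sin(t),z] for z in (z0,z1) for t in a])
def box(cx,cy,sx,sy,z0,z1):
    return np.array([[cx+i*sx/2,cy+j*sy/2,z] for z in (z0,z1) for i in(-1,1) for j in(-1,1)])
M=dict(hex_mid=[prism(6,14/np.cos(np.pi/6),20,70,np.pi/6),prism(24,9,70,88)],
 sensor_mid=[prism(24,14,20,82),prism(24,11,82,96)],
 block_mid=[box(0,0,30,30,20,82)],
 flange_mid=[prism(24,17,18,26),prism(24,12,26,78),prism(24,6,78,90)],
 out_rack=[box(0,0,64,284,0,13)]+[box(0,y,54,54,13,27) for y in(99,33,-33,-99)])
def render(s,k,p,S=4):
    im=np.zeros((400*S,640*S),np.uint8); c,n=np.cos(p[2]),np.sin(p[2])
    dz=p[3] if len(p)>3 else 0
    for V in M[k]:
        W=np.c_[V[:,0]*c-V[:,1]*n+p[0],V[:,0]*n+V[:,1]*c+p[1],V[:,2]+dz]
        u=np.array([proj(s,w) for w in W])
        h=cv2.convexHull(((u+.5)*S-.5).astype(np.float32).reshape(-1,1,2))
        cv2.fillConvexPoly(im,np.round(h*16).astype(np.int32),255,shift=4)
    return cv2.resize(im,(640,400),interpolation=cv2.INTER_AREA)/255.
def masks(k,cams,shots,near,tol=40):
    out=[]
    for c in cams:
        for r in finder.trace(k,c):
            m=r['mask'].astype(float)
            if m.sum()<20: continue
            ys,xs=np.nonzero(m); e=proj(shots[c],near)
            if np.hypot(xs.mean()-e[0],ys.mean()-e[1])<tol: out.append((c,m)); break
    return out
def fit(k,ms,shots,p0,yaws=(0,)):
    f=lambda p: sum(np.abs(render(shots[c],k,[p[0],p[1],p[2]/30])-m).sum()/m.sum() for c,m in ms)
    rs=[minimize(f,[p0[0],p0[1],y*30],method='Nelder-Mead',options=dict(initial_simplex=[[p0[0],p0[1],y*30],[p0[0]+5,p0[1],y*30],[p0[0],p0[1]+5,y*30],[p0[0]+2,p0[1]+2,y*30+4]],maxfev=90)) for y in yaws]
    b=min(rs,key=lambda r:r.fun); return b.x[0],b.x[1],np.degrees(b.x[2]/30),b.fun
E
python3 - <<'E'
from h import *
P=dict(hex_mid=(466,130,[0,.26,-.26]),block_mid=(466,65,[0,.35,-.35,.7]),sensor_mid=(469,-9,[0]),flange_mid=(469,-74,[0]),out_rack=(638,-8,[.04]))
sh={c:snapshot(c) for c in('top','wrist','scene')}
for k,(x,y,ys) in P.items():
    ms=masks(k,sh,sh,(x,y,Z[k]),12)
    print(k,[c for c,_ in ms],'all',np.round(fit(k,ms,sh,(x,y),ys),2))
    for m in ms: print('   ',m[0],np.round(fit(k,[m],sh,(x,y),ys[:3]),2))
E
```

```text
hex_mid ['wrist', 'scene'] all [ 4.6668e+02  1.2786e+02 -9.2000e-01  1.6000e-01]
    wrist [ 4.6669e+02  1.2816e+02 -3.1600e+00  5.0000e-02]
    scene [4.6809e+02 1.2584e+02 9.7200e+00 7.0000e-02]
block_mid ['wrist', 'scene'] all [4.6475e+02 6.2100e+01 1.3930e+01 1.8000e-01]
    wrist [4.6505e+02 6.2560e+01 1.2900e+01 8.0000e-02]
    scene [4.6525e+02 6.0210e+01 1.8470e+01 5.0000e-02]
sensor_mid ['top', 'wrist', 'scene'] all [ 4.672e+02 -6.580e+00  1.430e+00  2.900e-01]
    top [ 4.6725e+02 -6.6700e+00  2.7600e+00  1.2000e-01]
    wrist [ 4.6717e+02 -5.6800e+00 -6.3000e-01  4.0000e-02]
    scene [ 4.6849e+02 -7.9800e+00  1.3800e+00  8.0000e-02]
flange_mid ['top', 'wrist'] all [ 4.6596e+02 -7.1810e+01  1.8800e+00  2.7000e-01]
    top [ 4.6723e+02 -7.3200e+01  3.2400e+00  2.1000e-01]
    wrist [ 4.6603e+02 -7.1590e+01  1.5000e+00  5.0000e-02]
out_rack ['wrist', 'scene'] all [ 6.3727e+02 -6.9100e+00  2.2400e+00  8.0000e-02]
    wrist [ 6.3803e+02 -6.7400e+00  2.3200e+00  5.0000e-02]
    scene [ 6.3685e+02 -6.6900e+00  2.3400e+00  2.0000e-02]
```

The fits agree to about 2 mm: hex (467,128), block (465,62, yaw 14°), sensor (467,-6.5), flange (466,-72), out_rack (637.5,-7, yaw 2.3°). The hex goes first.

Call:
{"method": "send_rows", "body": {"steps": [[[-0.16, 3.4, -6.6], [0, 0, 0]], [[-0.16, 3.4, -6.6], [0, 0, 0]], [[-0.16, 3.4, -6.6], [0, 0, 0]], [[-0.16, 3.4, -6.6], [0, 0, 0]], [[-0.16, 3.4, -6.6], [0, 0, 0]], [[-0.16, 3.4, -7.8], [0, 0, 0]], [[-0.16, 3.4, -9.0], [0, 0, 0]], [[-0.16, 3.4, -10.0], [0, 0, 0]], [[-0.16, 3.4, -10.0], [0, 0, 0]], [[-0.16, 3.4, -10.0], [0, 0, 0]]]}}

```text
time: 5.05
tool_pos: [468.4, 127.9, 38.7]
tcp_rot: [179.8, -0.0, 90.0]
ft_force: [0.1, -0.1, 0.6]
finger_gap: 85.6
grip_force: 0.0
```

Call:
{"method": "send_rows", "body": {"steps": [[[0, 0, 0], [0, 0, 0]], [[0, 0, 0], [0, 0, 0]], [[0, 0, 0], [0, 0, 0]], [[0, 0, 0], [0, 0, 0]], [[0, 0, 0], [0, 0, 0]], [[0, 0, 0], [0, 0, 0]], [[0, 0, 0], [0, 0, 0]]], "fingers": 1, "squeeze": 40}}

```text
time: 5.92
tool_pos: [467.0, 128.2, 36.9]
tcp_rot: [180.0, -0.0, 90.0]
ft_force: [-0.6, 0.1, 5.5]
finger_gap: 27.9
grip_force: 39.5
```

```bash
python3 - <<'E'
from h import *
st=sense(); print(st['tool_pos'],st['tcp_rot'],st['finger_gap'],st['grip_force'],st['ft_force'],st['qd'].round(2))
s=snapshot('wrist'); save(s,'w2.png')
E
```

```text
[466.99282454 128.15204166  36.89781463] [ 1.79960139e+02 -4.93433390e-03  9.00067212e+01] 27.885302552567666 39.5313679240644 [-0.6302779   0.14408385  5.4921755 ] [-0.   -0.04 -0.1   0.02  0.06  0.06]
```

View pics/w2.png

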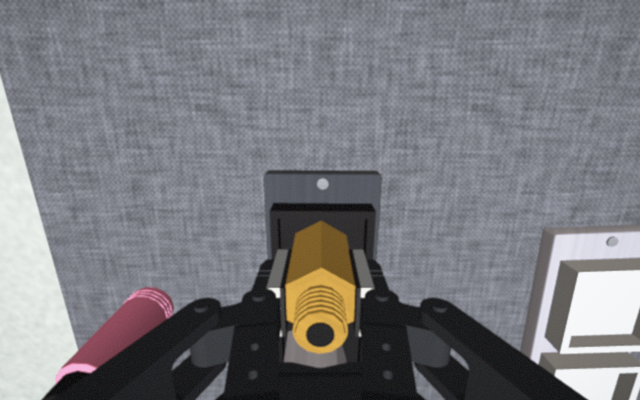

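The hex is held across its flats at (320,280), with the pads either side and a 27.9 mm gap. Next: lift and carry.

Call:
{"method": "send_rows", "body": {"steps": [[[0, 0, 0.5], [0, 0, 0]], [[0, 0, 1.8], [0, 0, 0]], [[0, 0, 3.2], [0, 0, 0]], [[0.7, -0.9, 3.4], [0, 0, 0]], [[1.7, -2.3, 3.4], [0, 0, 0]], [[2.9, -3.9, 3.4], [0, 0, 0.02]], [[4.1, -5.5, 3.4], [0, 0, 0.04]], [[5.2, -6.9, 3.4], [0, 0, 0.04]], [[5.83, -7.79, 3.4], [0, 0, 0.04]], [[5.83, -7.79, 3.4], [0, 0, 0.04]]], "squeeze": 60}}

```text
time: 7.22
tool_pos: [641.8, -108.0, 138.0]
tcp_rot: [-180.0, 0.0, 92.1]
ft_force: [-0.4, 1.4, -3.0]
finger_gap: 27.3
grip_force: 60.2
```

```bash
python3 - <<'E'
from h import *
sh={c:snapshot(c) for c in('wrist','scene')}
st=sense(); print(st['tool_pos'],st['tcp_rot'],st['finger_gap'],st['grip_force'],st['ft_force'])
save(sh['wrist'],'w3.png')
ms=masks('out_rack',sh,sh,(637.5,-7,0),400)
for m in ms: print(m[0],m[1].sum())
for k in ['hex_mid']:
  for r in finder.pinpoint(k,'wrist')[:2]: print(k,r)
E
```

```text
[ 640.84852375 -105.46925269  137.8843929 ] [-1.79912972e+02 -4.53006722e-02  9.22591396e+01] 27.441257676360454 60.245841667056084 [ 0.85454497 -0.08583116 -2.54037339]
wrist 17957.0
scene 7061.0
hex_mid {'at': [0.4966, 0.6983], 'confidence': 0.61}
hex_mid {'at': [0.1223, 0.3858], 'confidence': 0.55}
```

View pics/w3.png

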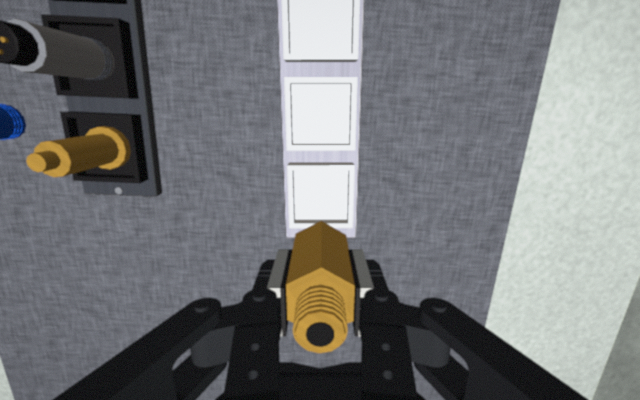

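```bash
python3 - <<'E'
from h import *
s=snapshot('wrist')
a=np.radians(2.3)
for y in (-99,-33,33): 
  c=np.array([637.5-np.sin(a)*y,-6.8+np.cos(a)*y])
  print(y,c,proj(s,[*c,18]),proj(s,[*c,27]))
print(at_z(s,(320.5,194),18))
st=sense(); print(st['tool_pos'])
E
```

```text
-99 [ 641.47304746 -105.72024512] [320.46976424 197.52189077] [320.46827387 200.57104253]
-33 [638.82434915 -39.77341504] [320.48870962 118.54332293] [320.48775722 119.09388695]
33 [636.17565085  26.17341504] [320.51086802  26.17044681] [320.51066979  23.27610601]
[ 641.37143352 -102.55959542   18.        ]
[ 641.03303282 -104.55272941  138.42026448]
```

```bash
python3 - <<'E'
from h import *
s=snapshot('wrist'); g=cv2.cvtColor(s['img'],cv2.COLOR_RGB2GRAY)
print([(i,int(v)) for i,v in enumerate(g[60:240,312:328].mean(1),60)  if abs(int(g[i,312:328].mean())-int(g[i-1,312:328].mean()))>6])
for r,z in ((77,27),(83,18),(144,18),(150,27),(164,27),(165,18),(221,18),(230,27)): print(r,z,at_z(s,(320,r),z).round(1))
E
```

```text
[(64, 197), (65, 131), (67, 173), (68, 195), (81, 206), (82, 228), (83, 237), (87, 222), (89, 229), (90, 237), (147, 223), (148, 172), (150, 226), (151, 238), (154, 230), (155, 217), (156, 207), (165, 199), (166, 157), (167, 116), (168, 130), (169, 195), (170, 233), (221, 217), (222, 179), (223, 126), (224, 91), (225, 82)]
77 27 [637.4  -9.5  27. ]
83 18 [637.5 -13.2  18. ]
144 18 [639.4 -60.   18. ]
150 27 [639.6 -63.7  27. ]
164 27 [640.  -74.9  27. ]
165 18 [640.1 -77.4  18. ]
221 18 [ 642.1 -127.5   18. ]
230 27 [ 642.3 -132.3   27. ]
```

With the arm settled, the pocket -99 floor spans rows 169–222, which matches the predicted centre (320,197). Lowering now.

Call:
{"method": "send_rows", "body": {"steps": [[[0, 0, -0.8], [0, 0, 0]], [[0, 0, -1.8], [0, 0, 0]], [[0, 0, -2.6], [0, 0, 0]], [[0, 0, -3.0], [0, 0, 0]], [[0, 0, -3.2], [0, 0, 0]], [[0, 0, -3.35], [0, 0, 0]], [[0, 0, -3.37], [0, 0, 0]], [[0, 0, -3.37], [0, 0, 0]], [[0, 0, -3.37], [0, 0, 0]]]}}

```text
time: 8.7
tool_pos: [641.9, -105.8, 37.8]
tcp_rot: [180.0, 0.0, 92.3]
ft_force: [0.7, -0.5, -2.6]
finger_gap: 27.4
grip_force: 60.2
```

Call:
{"method": "send_rows", "body": {"steps": [[[0, 0, -0.03], [0, 0, 0]], [[0, 0, -0.05], [0, 0, 0]], [[0, 0, -0.05], [0, 0, 0]]]}}

```text
time: 9.07
tool_pos: [641.9, -105.8, 37.0]
tcp_rot: [180.0, 0.0, 92.3]
ft_force: [-2.8, 1.4, 6.2]
finger_gap: 27.5
grip_force: 61.5
```

Call:
{"method": "send_rows", "body": {"steps": [[[0, 0, 0], [0, 0, 0]], [[0, 0, 0], [0, 0, 0]], [[0, 0, 0], [0, 0, 0]], [[0, 0, 0], [0, 0, 0]], [[0, 0, 0.3], [0, 0, 0]], [[0, 0, 1.5], [0, 0, 0]], [[0, 0, 3.3], [0, 0, 0]], [[0, 0, 4.0], [0, 0, 0]]], "fingers": 0}}

```text
time: 10.07
tool_pos: [643.8, -106.2, 161.1]
tcp_rot: [179.6, 0.1, 92.3]
ft_force: [-0.4, 0.3, 0.4]
finger_gap: 85.3
grip_force: 0.0
```

```bash
python3 - <<'E'
from h import *
M['hex_mid']=M['hex_mid']
sh={c:snapshot(c) for c in('wrist','scene')}
print(sense()['tool_pos'],sense()['finger_gap'])
for m in masks('hex_mid',sh,sh,(641.5,-105.7,53),25): print(m[0],m[1].sum(),np.round(fit('hex_mid',[m],sh,(641,-106),(0,)),2))
for m in masks('block_mid',sh,sh,(465,62,50),12): print(m[0],np.round(fit('block_mid',[m],sh,(465,62),(.25,)),2))
E
```

```text
[ 643.76687899 -106.21105227  160.12308083] 85.76618980835204
wrist 1606.0 [ 6.4187e+02 -1.0564e+02  2.0300e+00  3.0000e-02]
scene 775.0 [ 6.4165e+02 -1.0689e+02  3.3200e+00  4.0000e-02]
```

The hex is seated at (641.8,-106). The block is next.

Call:
{"method": "send_rows", "body": {"steps": [[[-1.0, 0.95, 0], [0, 0, 0.05]], [[-2.5, 2.4, 0], [0, 0, 0.1]], [[-4.0, 3.8, 0], [0, 0, 0.17]], [[-5.3, 5.0, 0], [0, 0, 0.22]], [[-5.88, 5.58, 0], [0, 0, 0.22]], [[-5.88, 5.58, -0.6], [0, 0, 0.22]], [[-5.88, 5.58, -2.0], [0, 0, 0.22]], [[-5.88, 5.58, -3.4], [0, 0, 0.22]], [[-5.88, 5.58, -3.98], [0, 0, 0.22]], [[-5.88, 5.58, -3.98], [0, 0, 0.22]]]}}

```text
time: 11.62
tool_pos: [463.5, 61.3, 34.3]
tcp_rot: [-179.7, -0.1, 104.9]
ft_force: [-1.1, -0.0, 1.2]
finger_gap: 85.2
grip_force: 0.0
```

```bash
python3 - <<'E'
from h import *
s=snapshot('wrist'); save(s,'w4.png'); print(sense()['tool_pos'],sense()['tcp_rot'])
E
```

```text
[465.00723947  61.38133148  36.00117137] [-1.79921634e+02 -1.38953578e-02  1.04868993e+02]
```

View pics/w4.png

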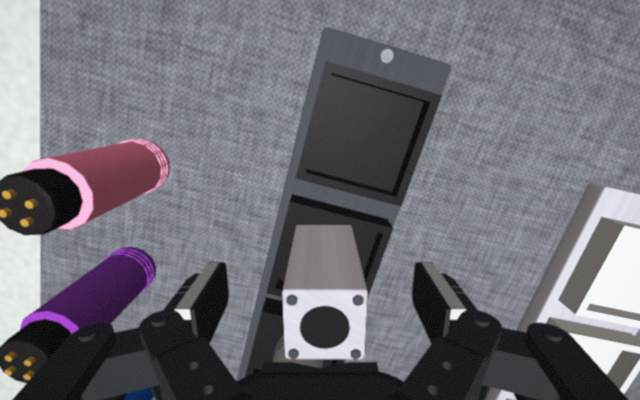

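The block stands square between the open pads at (323,320), and the look-alikes on the left are well clear. Closing, then lift and carry.

Call:
{"method": "send_rows", "body": {"steps": [[[0, 0, 0], [0, 0, 0]], [[0, 0, 0], [0, 0, 0]], [[0, 0, 0], [0, 0, 0]], [[0, 0, 0], [0, 0, 0]], [[0, 0, 0], [0, 0, 0]], [[0, 0, 0], [0, 0, 0]]], "fingers": 1}}

```text
time: 12.42
tool_pos: [465.9, 61.8, 37.3]
tcp_rot: [179.9, 0.0, 104.9]
ft_force: [-1.5, 0.3, 6.4]
finger_gap: 29.2
grip_force: 60.0
```

Call:
{"method": "send_rows", "body": {"steps": [[[0, 0, 0.5], [0, 0, 0]], [[0, 0, 1.8], [0, 0, 0]], [[0, 0, 3.2], [0, 0, 0]], [[0.8, -0.5, 3.4], [0, 0, -0.03]], [[2.2, -1.3, 3.4], [0, 0, -0.1]], [[3.7, -2.2, 3.4], [0, 0, -0.17]], [[5.1, -3.0, 3.4], [0, 0, -0.22]], [[5.79, -3.38, 3.4], [0, 0, -0.22]], [[5.79, -3.38, 3.4], [0, 0, -0.22]], [[5.79, -3.38, 3.2], [0, 0, -0.22]]]}}

```text
time: 13.68
tool_pos: [638.6, -39.4, 132.7]
tcp_rot: [180.0, -0.0, 92.3]
ft_force: [-0.8, -0.4, -1.2]
finger_gap: 29.7
grip_force: 60.0
```

Call:
{"method": "send_rows", "body": {"steps": [[[0, 0, -0.8], [0, 0, 0]], [[0, 0, -1.8], [0, 0, 0]], [[0, 0, -2.5], [0, 0, 0]], [[0, 0, -2.9], [0, 0, 0]], [[0, 0, -3.1], [0, 0, 0]], [[0, 0, -3.18], [0, 0, 0]], [[0, 0, -3.2], [0, 0, 0]], [[0, 0, -3.2], [0, 0, 0]], [[0, 0, -3.22], [0, 0, 0]], [[0, 0, -3.22], [0, 0, 0]]]}}

```text
time: 14.92
tool_pos: [639.6, -39.8, 37.3]
tcp_rot: [179.9, 0.0, 92.3]
ft_force: [-3.6, 0.7, 8.0]
finger_gap: 29.0
grip_force: 61.1
```

Seated, with contact force showing. Releasing, then lifting clear.

Call:
{"method": "send_rows", "body": {"steps": [[[0, 0, 0], [0, 0, 0]], [[0, 0, 0], [0, 0, 0]], [[0, 0, 0], [0, 0, 0]], [[0, 0, 0], [0, 0, 0]], [[0, 0, 0.3], [0, 0, 0]], [[0, 0, 1.5], [0, 0, 0]], [[0, 0, 3.3], [0, 0, 0]], [[0, 0, 4.0], [0, 0, 0]], [[0, 0, 4.0], [0, 0, 0]]], "fingers": 0}}

```text
time: 16.05
tool_pos: [640.4, -39.9, 158.6]
tcp_rot: [179.7, 0.1, 92.3]
ft_force: [0.8, 0.8, -0.4]
finger_gap: 85.6
grip_force: 0.0
```

```bash
python3 - <<'E'
from h import *
sh={c:snapshot(c) for c in('wrist','scene')}
print(sense()['tool_pos'],sense()['finger_gap'])
for k,x,y in(('block_mid',638.8,-39.8),('hex_mid',641.8,-106),('sensor_mid',467,-6.5),('flange_mid',466,-72)):
  for m in masks(k,sh,sh,(x,y,Z[k]),20): print(k,m[0],m[1].sum(),np.round(fit(k,[m],sh,(x,y),(0.04,)),2))
E
```

```text
[638.10054833 -39.56602723 154.39686562] 85.38129645651402
block_mid wrist 2238.0 [ 6.3948e+02 -3.9140e+01  2.2000e+00  3.0000e-02]
block_mid scene 1065.0 [ 6.3949e+02 -4.0620e+01  6.7700e+00  5.0000e-02]
hex_mid wrist 1881.0 [ 6.4179e+02 -1.0516e+02 -3.9000e-01  4.0000e-02]
hex_mid scene 779.0 [ 6.4184e+02 -1.0697e+02  1.3300e+00  4.0000e-02]
sensor_mid wrist 3362.0 [ 4.6875e+02 -5.7900e+00  2.4600e+00  5.0000e-02]
sensor_mid scene 572.0 [ 4.681e+02 -8.420e+00  3.470e+00  9.000e-02]
flange_mid wrist 2507.0 [ 4.6766e+02 -7.1530e+01  5.6900e+00  4.0000e-02]
flange_mid scene 577.0 [ 4.6726e+02 -7.2890e+01  5.5100e+00  7.0000e-02]
```

Block and hex are both well seated. The sensor is next.

Call:
{"method": "send_rows", "body": {"steps": [[[-1.0, 0.2, 0], [0, 0, 0]], [[-2.7, 0.5, 0], [0, 0, 0]], [[-4.4, 0.8, 0], [0, 0, 0]], [[-5.4, 1.05, 0], [0, 0, 0]], [[-5.69, 1.1, 0], [0, 0, 0]], [[-5.69, 1.1, -0.6], [0, 0, 0]], [[-5.69, 1.1, -2.0], [0, 0, 0]], [[-5.69, 1.1, -3.3], [0, 0, 0]], [[-5.69, 1.1, -3.82], [0, 0, 0]], [[-5.69, 1.1, -3.82], [0, 0, 0]]]}}

```text
time: 17.8
tool_pos: [467.4, -6.7, 39.7]
tcp_rot: [-179.8, -0.0, 92.3]
ft_force: [0.3, 0.0, 1.0]
finger_gap: 85.5
grip_force: 0.0
```

Call:
{"method": "send_rows", "body": {"steps": [[[0, 0, 0], [0, 0, 0]], [[0, 0, 0], [0, 0, 0]], [[0, 0, 0], [0, 0, 0]], [[0, 0, 0], [0, 0, 0]], [[0, 0, 0], [0, 0, 0]], [[0, 0, 0], [0, 0, 0]]], "fingers": 1}}

```text
time: 18.55
tool_pos: [468.8, -6.7, 42.2]
tcp_rot: [179.9, 0.0, 92.3]
ft_force: [-1.4, 0.3, 6.7]
finger_gap: 26.6
grip_force: 58.6
```

```bash
python3 - <<'E'
from h import *
s=snapshot('wrist'); save(s,'w5.png'); print(sense()['tool_pos'],sense()['tcp_rot'])
E
```

```text
[468.81220954  -6.75345944  42.16454253] [1.79910953e+02 1.88682274e-02 9.22967372e+01]
```

View pics/w5.png

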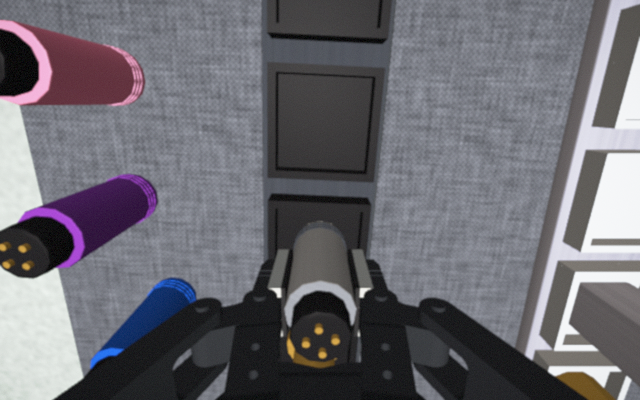

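The grey sensor is centred between the pads at (320,290). Carrying it over.

Call:
{"method": "send_rows", "body": {"steps": [[[0, 0, 0.5], [0, 0, 0]], [[0, 0, 1.8], [0, 0, 0]], [[0, 0, 3.2], [0, 0, 0]], [[0.8, 0.2, 3.4], [0, 0, 0]], [[2.2, 0.4, 3.4], [0, 0, 0]], [[3.7, 0.7, 3.4], [0, 0, 0]], [[5.0, 1.0, 3.4], [0, 0, 0]], [[5.6, 1.1, 3.4], [0, 0, 0]], [[5.6, 1.1, 3.4], [0, 0, 0]], [[5.6, 1.1, 3.2], [0, 0, 0]]]}}

```text
time: 19.85
tool_pos: [635.8, 26.2, 137.6]
tcp_rot: [180.0, 0.0, 92.3]
ft_force: [0.2, 0.6, -2.5]
finger_gap: 26.8
grip_force: 59.8
```

Call:
{"method": "send_rows", "body": {"steps": [[[0, 0, -0.8], [0, 0, 0]], [[0, 0, -1.8], [0, 0, 0]], [[0, 0, -2.5], [0, 0, 0]], [[0, 0, -2.9], [0, 0, 0]], [[0, 0, -3.1], [0, 0, 0]], [[0, 0, -3.18], [0, 0, 0]], [[0, 0, -3.2], [0, 0, 0]], [[0, 0, -3.2], [0, 0, 0]], [[0, 0, -3.22], [0, 0, 0]], [[0, 0, -3.22], [0, 0, 0]]]}}

```text
time: 21.1
tool_pos: [636.8, 26.3, 42.2]
tcp_rot: [179.9, 0.0, 92.3]
ft_force: [-5.3, 0.1, 8.3]
finger_gap: 26.9
grip_force: 60.7
```

Call:
{"method": "send_rows", "body": {"steps": [[[0, 0, 0], [0, 0, 0]], [[0, 0, 0], [0, 0, 0]], [[0, 0, 0], [0, 0, 0]], [[0, 0, 0], [0, 0, 0]], [[0, 0, 0.3], [0, 0, 0]], [[0, 0, 1.5], [0, 0, 0]], [[0, 0, 3.3], [0, 0, 0]], [[0, 0, 4.0], [0, 0, 0]], [[0, 0, 4.0], [0, 0, 0]]], "fingers": 0}}

```text
time: 22.22
tool_pos: [637.7, 26.3, 163.4]
tcp_rot: [179.7, 0.0, 92.3]
ft_force: [-0.2, 0.8, -1.4]
finger_gap: 85.1
grip_force: 0.0
```

```bash
python3 - <<'E'
from h import *
sh={c:snapshot(c) for c in('wrist','scene')}
print(sense()['tool_pos'],sense()['finger_gap'])
for k,x,y in(('sensor_mid',636.2,26.2),('flange_mid',466,-72)):
  for m in masks(k,sh,sh,(x,y,Z[k]),20): print(k,m[0],m[1].sum(),np.round(fit(k,[m],sh,(x,y),(0.04,)),2))
E
```

```text
[635.39392475  26.3750461  159.19422054] 85.37559242968734
sensor_mid wrist 1625.0 [6.3627e+02 2.7530e+01 4.2000e+00 4.0000e-02]
sensor_mid scene 726.0 [6.3643e+02 2.5000e+01 5.4700e+00 6.0000e-02]
flange_mid wrist 2108.0 [ 4.6742e+02 -7.1550e+01  3.4800e+00  8.0000e-02]
flange_mid scene 500.0 [ 4.6559e+02 -7.1640e+01  7.7500e+00  1.8000e-01]
```

The sensor is seated. The flanged fitting is last.

Call:
{"method": "send_rows", "body": {"steps": [[[-1.0, -0.6, 0], [0, 0, 0]], [[-2.6, -1.5, 0], [0, 0, 0]], [[-4.2, -2.4, 0], [0, 0, 0]], [[-5.3, -3.1, 0], [0, 0, 0]], [[-5.64, -3.28, 0], [0, 0, 0]], [[-5.64, -3.28, -0.6], [0, 0, 0]], [[-5.64, -3.28, -2.0], [0, 0, 0]], [[-5.64, -3.28, -3.5], [0, 0, 0]], [[-5.64, -3.28, -4.08], [0, 0, 0]], [[-5.64, -3.28, -4.08], [0, 0, 0]]]}}

```text
time: 23.78
tool_pos: [465.9, -71.3, 36.4]
tcp_rot: [-179.8, -0.1, 92.3]
ft_force: [-0.2, 0.5, 1.0]
finger_gap: 85.2
grip_force: 0.0
```

Call:
{"method": "send_rows", "body": {"steps": [[[0, 0, 0], [0, 0, 0]], [[0, 0, 0], [0, 0, 0]], [[0, 0, 0], [0, 0, 0]], [[0, 0, 0], [0, 0, 0]], [[0, 0, 0], [0, 0, 0]], [[0, 0, 0], [0, 0, 0]]], "fingers": 1}}

```text
time: 24.52
tool_pos: [467.8, -72.3, 39.2]
tcp_rot: [179.9, 0.0, 92.3]
ft_force: [-0.7, -0.1, 6.2]
finger_gap: 22.9
grip_force: 58.5
```

```bash
python3 - <<'E'
from h import *
s=snapshot('wrist'); save(s,'w6.png'); print(sense()['tool_pos'],sense()['tcp_rot'])
E
```

```text
[467.77148734 -72.27285157  39.17240796] [1.79896280e+02 2.78620295e-02 9.22882405e+01]
```

View pics/w6.png

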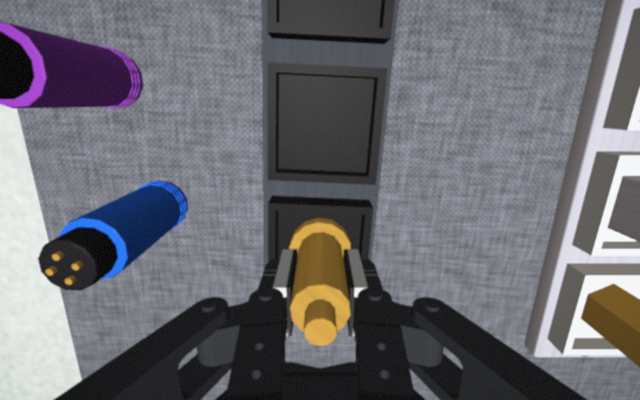

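The flange's body is centred between the pads at (320,280). Carrying it to the left end.

Call:
{"method": "send_rows", "body": {"steps": [[[0, 0, 0.5], [0, 0, 0]], [[0, 0, 1.8], [0, 0, 0]], [[0, 0, 3.2], [0, 0, 0]], [[0.6, 0.6, 3.4], [0, 0, 0]], [[1.7, 1.7, 3.4], [0, 0, 0]], [[3.0, 3.0, 3.4], [0, 0, 0]], [[4.3, 4.2, 3.4], [0, 0, 0]], [[5.2, 5.1, 3.4], [0, 0, 0]], [[5.55, 5.47, 3.4], [0, 0, 0]], [[5.55, 5.47, 3.4], [0, 0, 0]]]}}

```text
time: 25.82
tool_pos: [633.2, 92.4, 140.0]
tcp_rot: [-179.9, 0.0, 92.4]
ft_force: [-0.7, -0.4, -1.2]
finger_gap: 22.8
grip_force: 59.5
```

Call:
{"method": "send_rows", "body": {"steps": [[[0, 0, -0.8], [0, 0, 0]], [[0, 0, -1.9], [0, 0, 0]], [[0, 0, -2.7], [0, 0, 0]], [[0, 0, -3.1], [0, 0, 0]], [[0, 0, -3.3], [0, 0, 0]], [[0, 0, -3.38], [0, 0, 0]], [[0, 0, -3.4], [0, 0, 0]], [[0, 0, -3.4], [0, 0, 0]], [[0, 0, -3.42], [0, 0, 0]], [[0, 0, -3.42], [0, 0, 0]]]}}

```text
time: 27.08
tool_pos: [634.1, 92.0, 39.2]
tcp_rot: [179.9, 0.0, 92.3]
ft_force: [-4.6, -1.2, 8.0]
finger_gap: 22.9
grip_force: 60.7
```

Call:
{"method": "send_rows", "body": {"steps": [[[0, 0, 0], [0, 0, 0]], [[0, 0, 0], [0, 0, 0]], [[0, 0, 0], [0, 0, 0]], [[0, 0, 0], [0, 0, 0]], [[0, 0, 0.3], [0, 0, 0]], [[0, 0, 1.5], [0, 0, 0]], [[0, 0, 3.3], [0, 0, 0]], [[-1, 0, 5.0], [0, 0, 0]], [[-2, 0, 6.0], [0, 0, 0]], [[-2, 0, 6.0], [0, 0, 0]]], "fingers": 0}}

```text
time: 28.32
tool_pos: [574.3, 92.4, 222.4]
tcp_rot: [179.6, -0.0, 92.3]
ft_force: [0.5, 0.3, -0.7]
finger_gap: 85.5
grip_force: 0.0
```

```bash
python3 - <<'E'
from h import *
sh={c:snapshot(c) for c in('wrist','scene')}; save(sh['scene'],'s2.png')
print(sense()['tool_pos'],sense()['finger_gap'])
for k,x,y in(('hex_mid',641.5,-105.7),('block_mid',638.8,-39.8),('sensor_mid',636.2,26.2),('flange_mid',633.5,92.1)):
  for m in masks(k,sh,sh,(x,y,Z[k]),20): print(k,m[0],m[1].sum(),np.round(fit(k,[m],sh,(x,y),(0.04,)),2))
E
```

```text
[573.710526    92.06354194 218.00970505] 85.31653305143283
hex_mid wrist 1006.0 [ 6.4126e+02 -1.0448e+02  3.8300e+00  2.9000e-01]
hex_mid scene 773.0 [ 6.4161e+02 -1.0684e+02  8.1000e-01  4.0000e-02]
block_mid wrist 1590.0 [ 6.3868e+02 -3.8710e+01  6.0100e+00  5.0000e-02]
block_mid scene 984.0 [ 6.3926e+02 -4.0000e+01  1.0890e+01  9.0000e-02]
sensor_mid wrist 1228.0 [6.3596e+02 2.8030e+01 5.0900e+00 6.0000e-02]
sensor_mid scene 747.0 [6.3648e+02 2.4980e+01 6.0000e+00 4.0000e-02]
flange_mid wrist 1037.0 [6.3356e+02 9.2570e+01 6.4200e+00 7.0000e-02]
flange_mid scene 592.0 [6.3297e+02 9.2110e+01 7.6900e+00 1.0000e-01]
```

View pics/s2.png

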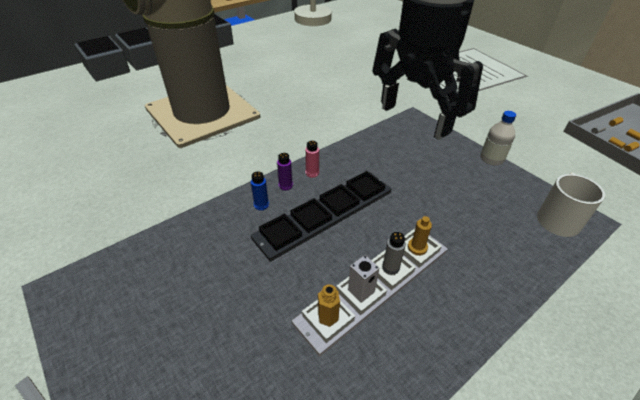

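All four parts stand upright in the white pockets in reversed order: hex (328,305), block (364,280), sensor (395,255), flange (421,237). The bottle, mug, caliper and look-alikes have not moved, and the gripper is clear.

```bash
python3 -c "
from bench import order; print(order.hand_in())"
```

```text
the job is handed in; nothing more can be done
None
```

The job is handed in: all four parts stand upright in the outgoing rack in reverse order, each about 2 mm or less from its pocket centre by camera measurement, at about 28 s of the 106 s allowed; the hand-in gave no verdict.

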